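# Clamp a filter column in its V-block fixture

### The arm

A 6-joint arm with a two-finger parallel gripper is mounted at the origin on a cart in front of the work surface, level with it; the furniture and walls round the work are solid. World frame = base frame: x ahead of the robot, y to its left, z up, the work surface at z = 0. Lengths are in mm, angles in degrees, forces in N, time in s.
With the tool pointing down it reaches from about 325 to 1000 mm from the base axis. Payload 5.1 kg.
Tool frame: the origin (TCP) lies between the finger pads; the fingertips stand 19 mm ahead of it and the grasp point (between the pads) is the TCP (ctrl.nose_length is the distance from the TCP to the fingertips, in mm); z points along the fingers, y is the line along which they close (so a half turn about z gives the same grasp; the last joint's range is limited). The gripper opens to 85 mm and grips with 20 to 120 N. Pads are 22 mm wide; open, the fingers measure 114 mm over their backs; the gripper's body (76 mm by 85 mm) begins 54 mm behind the grasp point. The pads swing forward as they close: fully open they stand 13 mm farther back than shut.
Start: joints at [69.465, 7.093, 94.555, -0, 78.352, -4.733], TCP at [177.027, 625.417, 250.322] pointing down, gripper open.
Joint ranges: [-149.61, 149.61], [-58.7, 133.49], [1.44, 155.28], [-77.14, 257.14], [18.33, 153.61], [-166.67, 166.67]. Speed limits (degrees/s): [147.25, 147.25, 180, 180, 180, 180].

### API

Orientations are given as [roll, pitch, yaw] about the fixed x, y, z axes, in that order (R = Rz(yaw) Ry(pitch) Rx(roll)).
In Python, from station import ctrl gives the robot as it stands.
- The arm moves only by the tool servo_tool, never from a script. Its argument "plan" is a list of rows, each a list of 3 entries, a list of its own where there are three numbers: the shift along the tool's x, y, z in m, then the turn about the tool's z in degrees, then the finger opening in m, from 0 to 0.0854. In form: [[[x, y, z], twist, fingers], ...]. A call has 1 to 12 rows; each row is the pose to reach, as a shift and turn from the pose commanded when the call began, along the tool's axes at that moment; what a row does not reach only later rows make up. A row lasts 1/10 s, in which the tool goes at most 50 mm and 8.59 degrees, less where a joint would pass 70% of its speed; a pose out of reach is approached as far as the arm can. A call with a gripper value outside its range is refused whole. The fingers move at their own pace and stop on an object; the grip force is fixed at half the most. Time passes only in rows, so rows that repeat a pose let the fingers close. It gives the time, the measured TCP pose, the force, the opening and the grip force at its end, in the units of the state.
- ctrl.sense(): the state, without advancing time (a new reading comes with each control period).
- ctrl.capture(name): name is "scene" or "top" or "wrist"; returns a dict with "img" (480x640x3 uint8, red, green, blue), "fx", "fy", "cx", "cy" (pixels), "R" (3x3) and "t" (3): a world point X has camera coordinates R X + t. Camera axes: x right, y down, z forward; pixel columns grow to the right and rows downward; lengths in mm; the calibration is good to about 2 mm. A picture is of the moment at which its call begins. There is no depth.
- ctrl.sign_off(): hands the job in; it is judged then, once.
The state is a dict: "time": time; "joint_pos": joint angles; "dq": joint speeds; "joint_efforts": joint torques, N m; "tool_pos": TCP position; "orientation": TCP orientation; "contact_force": force on the tool from outside, world axes, zero at the start; "moment": the same for the moment, N m; "finger_gap": opening from 0.0 (shut) to 1.0 (fully open); "gripper_force": force on a finger pad.
Only numpy, scipy, OpenCV 4.12 (cv2) and the standard library are available. Lean on these libraries where they do the work, as an engineer would, in place of code of your own. Each camera call takes 0.05 s, during which the arm holds its last target. There are 200 camera calls.

### The job

Draw the steel column out of its storage sleeve by the eight-sided head that sticks out, lay it down on the open bench clear of the sleeve and let go of it. Take it again round its middle, lay it gently (not dropped) in the two V-blocks of the fixture with its head touching the stop plate, and let go; then swing the clamp strap over it and press the strap down flat. Do not shift the other loose things.

Things in the scene. Friction and masses are not known exactly. Their poses are not given: they have to be found in the camera images.
- column: Loose round steel column, 200 mm long, 0.3 kg. Origin on its axis, half way along; x axis along it from the head end (x = -100 mm) to the plain end (+100). Head: eight-sided prism, x = -100 to -74, 36 mm across flats (at the start a flat below and one each side); the rest is a 28 mm round barrel. At the start the axis is 18 mm up; the head and some 34 mm of barrel stick out of the sleeve.
- column_head (a point): Centre of the end face of the column's head. Lying on the bench, the axis is 18 mm up at the head.
- column_plain (a point): Centre of the end face of the column's plain end. Lying on the bench, the axis is 14 mm up here.
- sleeve: Fixed storage sleeve: grey square channel with roof and back wall, 150 mm long, 44 wide, 45 high, on 80 mm wide, 3 mm thick mounting strips. Origin: centre of its underside; x axis along the channel, mouth at x = -75 mm; the column comes out along -x. The passage is 36 mm wide, its floor 4 mm and its roof 41 mm above the bench.
- sleeve_mouth (a point): Middle of the sleeve's mouth, 18 mm above the bench; x axis along the channel, pointing inwards.
- fixture: Fixed clamping fixture, x axis along the seated column. Aluminium base 236 x 84 mm, 12 mm thick; origin under it. Steel stop plate across the -x end: face at x = -100 mm, 60 mm high. Two cheeks stand beside the head (inner faces y = +-25 mm, x = -100 to -74, 52 mm high: no room for fingers there).
- v_seat (a point): Where the column's origin belongs: in the fixture, 48 mm above its origin, axes as the fixture's (x from the stop plate to the plain end, z up). 90 degree V-blocks, 22 mm long, 66 wide, stand at x = -58 and +52 mm, arms up to z = +5 mm; between them (x = -47 to +41) fingers have room down to the base, 36 mm below the axis.
- strap_hinge (a point): Hinge axis of the clamp strap, beside the first V-block: at x = -58, y = -34, z = +17.5 mm from v_seat, parallel to v_seat's x; the point's axes are those of the fixture.
- strap (a joint): Clamp strap, steel bar 78 mm long from the hinge, 16 wide, 5 thick, its mid plane through the hinge. 0 = flat over the column along the fixture's +y, 1 mm above the barrel; grows as it swings up and over to the -y side (1.57 upright, 2.4 end stop), where it starts (1.8 to 2.2). Stays where left: stiff hinge, 0.06 N m (about 1 N at the tab). No catch.
- strap_tab (a point): Middle of the outer face (the top one when shut) of the black tab on the strap, 68 mm from the hinge; tab 18 x 18 mm, its end 77 mm from the hinge.
- tape: Bystander, loose: roll of black tape, 62 mm across, 19 mm high, lying flat at the back. Leave it alone. Origin: centre of its underside.
- tin: Bystander, loose: round tin with red lid, 64 mm across, 42 mm high. Leave it alone. Origin: centre of its underside.
- hex_key: Bystander, loose: L-shaped hex key, 104 mm, 8 mm thick, lying flat to the right. Leave it alone. Origin: centre of its underside.
- pen: Bystander, loose: marker pen, 135 mm, lying near the front edge on the left. Leave it alone. Origin: centre of its underside.

How it is judged:
By the outcome, as a careful person would: the job done as asked, in the order asked, and still so for the second after the job is handed in, with the robot touching nothing.
It also fails if it takes over 58 s, if anything falls off the work surface, if the arm or the gripper's body presses on something with over 40 N, if the wrist force passes 120 N, or if a joint passes its speed limit or range.

## Working session

There is one attempt and no reset: what is moved stays moved. The work goes in short steps, Python scripts to look and compute and a tool call to move; the robot and the scene stay as the last step left them, time stands still between calls to the robot, and variables do not carry over. Pictures are saved under pics/ and viewed, at most 10 in all, crops included, and the job is handed in when it is done.

Besides the shell and the picture viewer there is one more tool, called after "Call:" by a JSON object that holds its "name" and its "arguments", one argument or row to a line. servo_tool: Moves the arm, as the interface text tells. Its arguments: {"type":"object","properties":{"plan":{"type":"array","items":{"type":"array"}}},"required":["plan"]}

```bash
mkdir -p pics; ls; python3 - <<'E'
from station import ctrl
import cv2,numpy as np,json
for n in("scene","top"):
    c=ctrl.capture(n); cv2.imwrite(f"pics/{n}0.png",c["img"][:,:,::-1])
    R=np.array(c["R"]);print(n,c["fx"],c["cx"],c["cy"],R.round(3).tolist(),(-R.T@np.array(c["t"])).round(1))
s=ctrl.sense();print(s["time"],s["tool_pos"],s["orientation"],s["finger_gap"],ctrl.nose_length)
E
```

```text
pics
scene 463.1705914657162 317.19445010272005 240.11144370359648 [[0.591, -0.806, 0.011], [-0.507, -0.382, -0.773], [0.627, 0.452, -0.635]] [-113.  -327.4  763.3]
top 593.6712821675858 321.649400623521 248.45166061159617 [[-0.018, -1.0, 0.014], [-0.997, 0.017, -0.077], [0.076, -0.015, -0.997]] [ 473.6  159.7 1341.2]
0.1 [176.82515991 624.94285751 249.15402523] [-1.79892328e+02 -9.74844057e-03  1.64200166e+02] 0.9989937796071723 19.0
```

View pics/scene0.png

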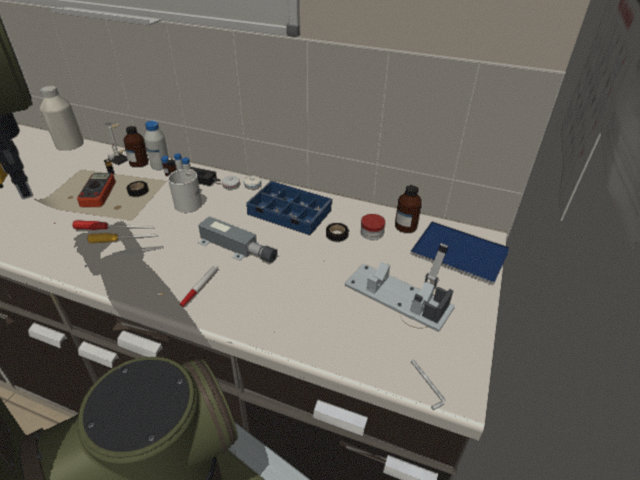

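View pics/top0.png

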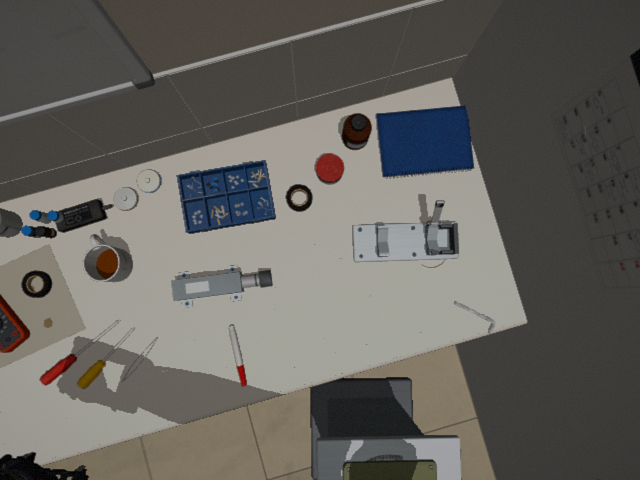

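Scene: the sleeve is at about top px (207,284) with the head at (264,278). The fixture is at (405,241) with its stop plate at the right end (457,238), and the strap is raised and leaning towards image-up (438,208). I'll zoom in on both.

```bash
cat > h.py <<'E'
from station import ctrl
import cv2,numpy as np
from scipy.spatial.transform import Rotation as Ro
def cast(c,uv,z):
    uv=np.atleast_2d(uv).astype(float);R=np.array(c["R"]);o=-R.T@np.array(c["t"])
    d=np.c_[(uv[:,0]-c["cx"])/c["fx"],(uv[:,1]-c["cy"])/c["fy"],np.ones(len(uv))]@R
    return o+d*((z-o[2])/d[:,2])[:,None]
def proj(c,X):
    p=np.atleast_2d(X)@np.array(c["R"]).T+np.array(c["t"]);return np.c_[c["fx"]*p[:,0]/p[:,2]+c["cx"],c["fy"]*p[:,1]/p[:,2]+c["cy"]]
def tri(cs,uvs):
    A=[];b=[]
    for c,uv in zip(cs,uvs):
        R=np.array(c["R"]);o=-R.T@np.array(c["t"]);d=R.T@np.array([(uv[0]-c["cx"])/c["fx"],(uv[1]-c["cy"])/c["fy"],1]);d/=np.linalg.norm(d)
        P=np.eye(3)-np.outer(d,d);A.append(P);b.append(P@o)
    return np.linalg.lstsq(np.vstack(A),np.hstack(b),rcond=None)[0]
def tool(s): return Ro.from_euler("xyz",s["orientation"],degrees=True).as_matrix()
def delta(target,yaw=None):
    "shift in tool axes (m) and twist to reach TCP target; yaw = wanted world angle of tool y axis mod 180"
    s=ctrl.sense();T=tool(s);d=T.T@(np.array(target)-s["tool_pos"])/1000
    tw=None
    if yaw is not None:
        cur=np.degrees(np.arctan2(T[1,1],T[0,1]));tw=-((yaw-cur+90)%180-90) # tool z down
    return d.round(4),tw
def save(c,n,box=None,k=1):
    im=c["img"][:,:,::-1]
    if box: x0,y0,x1,y1=box; im=cv2.resize(im[y0:y1,x0:x1],None,fx=k,fy=k,interpolation=cv2.INTER_CUBIC)
    cv2.imwrite(f"pics/{n}.png",im)
E
python3 - <<'E'
from h import *
c=ctrl.capture("top");im=c["img"][:,:,::-1]
a=cv2.resize(im[255:315,160:290],None,fx=5,fy=5,interpolation=2);b=cv2.resize(im[190:275,340:470],None,fx=5,fy=5,interpolation=2)
b=b[:,:650];cv2.imwrite("pics/t1.png",cv2.resize(np.vstack([a[:,:650],b]),None,fx=.82,fy=.82))
print(cast(c,[[172,288],[243,281]],40),cast(c,[[248,280],[272,277]],18),cast(c,[[353,243],[458,238]],12))
s=ctrl.sense();print(tool(s).round(3))
w=ctrl.capture("wrist");R=np.array(w["R"]);print(w["fx"],(R@tool(s)).round(3),(tool(s).T@(-R.T@np.array(w["t"])-s["tool_pos"])).round(1))
E
```

```text
[[492.39752394 467.60131013  40.        ]
 [504.90578325 313.02008584  40.        ]] [[507.45896208 304.50267391  18.        ]
 [513.18493965 251.14582412  18.        ]] [[ 586.56988099   68.73056217   12.        ]
 [ 593.90918056 -168.56069945   12.        ]]
[[-0.962  0.272 -0.001]
 [ 0.272  0.962 -0.001]
 [ 0.    -0.002 -1.   ]]
332.99757225007727 [[-0.     1.    -0.   ]
 [-0.946 -0.    -0.323]
 [-0.323  0.     0.946]] [  83.2    1.  -124.6]
```

View pics/t1.png

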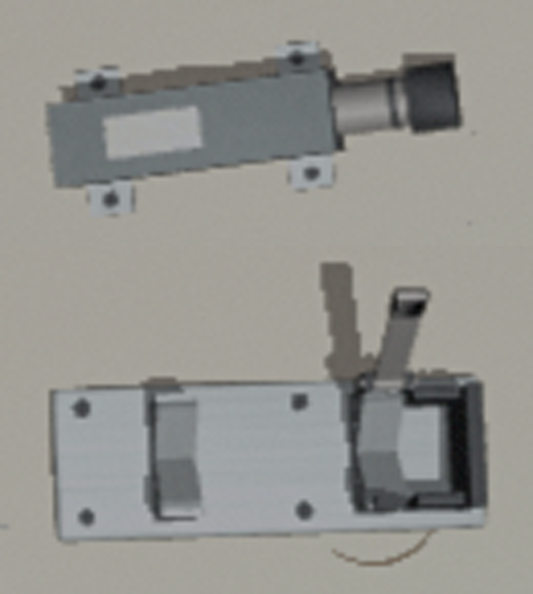

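The crop shows the column head end at about top px (272,278) and the fixture base from px 353 to 459. It also shows the plain end of the axis running towards the left (+y), the same way as the fixture's x axis, so the column needs no turning around. Next I'll hover over the head for a close look.

```bash
python3 -c "
from h import *
print(delta([508,285,250],6))"
```

```text
(array([-4.112e-01, -2.371e-01, -2.000e-04]), np.float64(68.19682954667309))
```

Call:
{"name": "servo_tool", "arguments": {
  "plan": [
    [[-0.411, -0.237, 0], 68.2, 0.0854],
    [[-0.411, -0.237, 0], 68.2, 0.0854],
    [[-0.411, -0.237, 0], 68.2, 0.0854],
    [[-0.411, -0.237, 0], 68.2, 0.0854],
    [[-0.411, -0.237, 0], 68.2, 0.0854],
    [[-0.411, -0.237, 0], 68.2, 0.0854],
    [[-0.411, -0.237, 0.03], 68.2, 0.0854],
    [[-0.411, -0.237, 0.08], 68.2, 0.0854],
    [[-0.411, -0.237, 0.08], 68.2, 0.0854],
    [[-0.411, -0.237, 0.08], 68.2, 0.0854],
    [[-0.411, -0.237, 0.08], 68.2, 0.0854],
    [[-0.411, -0.237, 0.08], 68.2, 0.0854]
  ]
}}

```text
time: 1.4
tool_pos: [507.9, 284.6, 169.3]
orientation: [-179.9, 0.0, 95.9]
contact_force: [-0.1, 0.0, 0.1]
finger_gap: 1.003
gripper_force: 0.0
```

```bash
python3 - <<'E'
from h import *
c=ctrl.capture("wrist");save(c,"w1");s=ctrl.sense();print(s["time"],s["tool_pos"],s["orientation"],s["dq"])
E
```

```text
1.45 [507.92770689 285.56711868 170.41565705] [-1.79984332e+02 -1.87271078e-02  9.59714815e+01] [ 1.26122466 -1.12551993 -0.73436128 -0.04424258 -0.06076965  0.00898345]
```

View pics/w1.png

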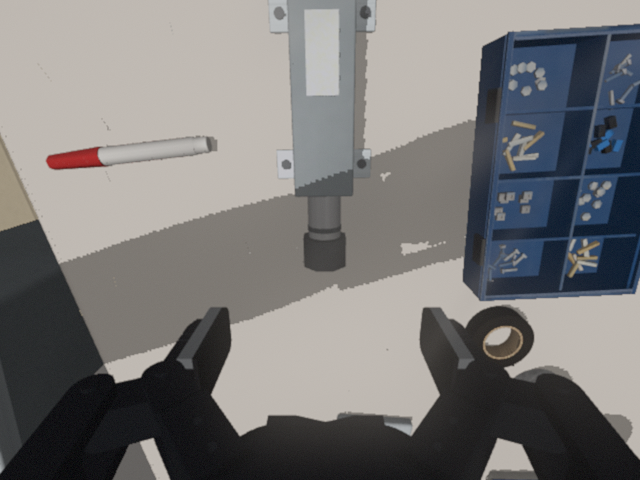

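The head ends at about px (325,270) and spans columns 304–346. The sleeve mouth's roof edge is at row 195, columns 295–352.

```bash
python3 - <<'E'
from h import *
c=ctrl.capture("wrist");g=cv2.cvtColor(c["img"],cv2.COLOR_RGB2GRAY).astype(float)
def edges(r,lo,hi):
    row=cv2.GaussianBlur(g[r-2:r+3,lo:hi].mean(0)[None],(5,1),0)[0];d=np.abs(np.diff(row))
    m=len(d)//2;return lo+.5+np.argmax(d[:m]),lo+.5+m+np.argmax(d[m:])
for nm,rows,lo,hi,z in(("head",(245,250,255,260),290,360,22),("barrel",(205,212,220),296,352,18),("roof",(40,80,120,185),275,370,45)):
    for r in rows:
        a,b=edges(r,lo,hi);p=cast(c,[[a,r],[b,r]],z);print(nm,r,a,b,p.mean(0).round(1),np.linalg.norm(p[0]-p[1]).round(1))
col=g[220:290,318:332].mean(1);d=np.diff(col);print("rows",220+np.argsort(-np.abs(d))[:6],d[np.argsort(-np.abs(d))[:6]])
print(cast(c,[[325,270],[325,270],[324,195]],36),cast(c,[[324,195]],45))
s=cast(c,[[286,163],[364,163],[279,13],[364,13]],3);print(s.round(1))
E
```

```text
head 245 302.5 344.5 [508.3 273.9  22. ] 36.5
head 250 302.5 344.5 [508.8 269.3  22. ] 36.7
head 255 303.5 344.5 [509.7 264.7  22. ] 36.0
head 260 303.5 344.5 [510.2 260.   22. ] 36.2
barrel 205 306.5 339.5 [504.3 308.1  18. ] 28.0
barrel 212 307.5 339.5 [505.4 302.1  18. ] 27.3
barrel 220 307.5 339.5 [506.1 295.1  18. ] 27.5
roof 40 304.5 338.5 [491.6 423.9  45. ] 22.4
roof 80 305.5 338.5 [494.4 400.2  45. ] 22.5
roof 120 290.5 364.5 [500.8 375.1  45. ] 52.2
roof 185 293.5 352.5 [502.3 329.3  45. ] 44.2
rows [271 240 233 229 288 272] [ 31.35714286 -19.07142857  17.         -16.42857143  16.07142857
  15.        ]
[[511.41021056 256.59302735  36.        ]
 [511.41021056 256.59302735  36.        ]
 [503.98523435 320.12720624  36.        ]] [[503.83062957 321.82933567  45.        ]]
[[469.3 338.    3. ]
 [535.8 345.    3. ]
 [456.8 447.4   3. ]
 [520.3 454.    3. ]]
```

```bash
python3 -c "
from h import *
print(delta([509.2,269,22],6.7), ctrl.sense()['tool_pos'])"
```

```text
(array([-0.0173, -0.0007,  0.1491]), np.float64(-0.671245305743156)) [507.93179865 286.14498205 171.10276307]
```

Call:
{"name": "servo_tool", "arguments": {
  "plan": [
    [[-0.0165, 0, 0.05], -0.7, 0.0854],
    [[-0.0165, 0, 0.1], -0.7, 0.0854],
    [[-0.0165, 0, 0.13], -0.7, 0.0854],
    [[-0.0165, 0, 0.147], -0.7, 0.0854],
    [[-0.0165, 0, 0.147], -0.7, 0.0854],
    [[-0.0165, 0, 0.147], -0.7, 0.02],
    [[-0.0165, 0, 0.147], -0.7, 0.02],
    [[-0.0165, 0, 0.147], -0.7, 0.02],
    [[-0.0165, 0, 0.147], -0.7, 0.02],
    [[-0.0165, 0, 0.147], -0.7, 0.02],
    [[-0.0165, 0, 0.147], -0.7, 0.02],
    [[-0.0165, 0, 0.147], -0.7, 0.02]
  ]
}}

```text
time: 2.7
tool_pos: [511.0, 269.8, 25.5]
orientation: [179.8, -0.1, 96.7]
contact_force: [-2.2, -0.1, 7.2]
finger_gap: 0.408
gripper_force: 61.3
```

Call:
{"name": "servo_tool", "arguments": {
  "plan": [
    [[0, 0, -0.0015], 0, 0.02],
    [[-0.015, 0, -0.0015], 0, 0.02],
    [[-0.03, 0, -0.0015], 0, 0.02],
    [[-0.05, 0, -0.0015], 0, 0.02],
    [[-0.07, 0, -0.0015], 0, 0.02],
    [[-0.09, 0, -0.0015], 0, 0.02],
    [[-0.11, 0, -0.0015], 0, 0.02],
    [[-0.13, 0, -0.0015], 0, 0.02],
    [[-0.15, 0, -0.0015], 0, 0.02],
    [[-0.165, 0, -0.0015], 0, 0.02],
    [[-0.165, 0, -0.0015], 0, 0.02],
    [[-0.165, 0, -0.0015], 0, 0.02]
  ]
}}

```text
time: 3.9
tool_pos: [529.6, 103.0, 25.5]
orientation: [179.9, 0.2, 96.7]
contact_force: [-0.0, -2.5, 5.6]
finger_gap: 0.406
gripper_force: 61.2
```

```bash
python3 - <<'E'
from h import *
c=ctrl.capture("wrist");cv2.imwrite("pics/w2.png",c["img"][:,:,::-1]);print(ctrl.sense()["contact_force"],ctrl.sense()["tool_pos"])
E
```

```text
[ 1.67363756 -4.6767482   4.67812339] [529.62040393 103.21869312  25.48351116]
```

View pics/w2.png

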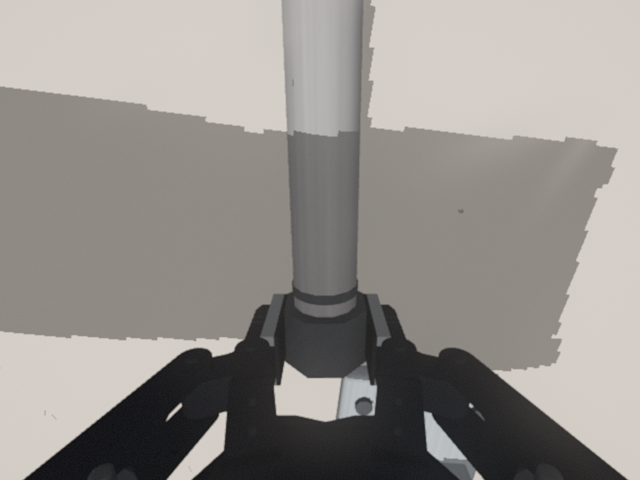

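The column is out and gripped by its head, and the barrel runs straight up the image at columns 285–362. Next: lift, shift towards me, lay it down and let go.

Call:
{"name": "servo_tool", "arguments": {
  "plan": [
    [[0, 0, -0.02], 0, 0.02],
    [[-0.01, -0.03, -0.02], 0, 0.02],
    [[-0.02, -0.06, -0.02], 0, 0.02],
    [[-0.02, -0.08, -0.02], 0, 0.02],
    [[-0.02, -0.08, -0.01], 0, 0.02],
    [[-0.02, -0.08, -0.003], 0, 0.02],
    [[-0.02, -0.08, 0.001], 0, 0.02],
    [[-0.02, -0.08, 0.001], 0, 0.02],
    [[-0.02, -0.08, 0.001], 0, 0.02],
    [[-0.02, -0.08, 0.001], 0, 0.05],
    [[-0.02, -0.08, 0.001], 0, 0.0854],
    [[-0.02, -0.08, 0.001], 0, 0.0854]
  ]
}}

```text
time: 5.15
tool_pos: [452.1, 76.0, 23.5]
orientation: [-180.0, -0.0, 96.7]
contact_force: [0.8, 0.2, -0.2]
finger_gap: 0.898
gripper_force: 0.0
```

Call:
{"name": "servo_tool", "arguments": {
  "plan": [
    [[0, 0, 0], 0, 0.0854],
    [[0, 0, 0], 0, 0.0854],
    [[0, 0, -0.03], 0, 0.0854],
    [[0, 0, -0.08], 0, 0.0854],
    [[0.04, 0, -0.13], 0, 0.0854],
    [[0.08, 0, -0.17], 0, 0.0854],
    [[0.08, 0, -0.17], 0, 0.0854],
    [[0.08, 0, -0.17], 0, 0.0854],
    [[0.08, 0, -0.17], 0, 0.0854]
  ]
}}

```text
time: 6.05
tool_pos: [442.1, 155.3, 193.2]
orientation: [-180.0, 0.0, 96.7]
contact_force: [-0.3, -1.2, -0.5]
finger_gap: 1.0
gripper_force: 0.0
```

```bash
python3 - <<'E'
from h import *
c=ctrl.capture("wrist");save(c,"w3");t=ctrl.capture("top");cv2.imwrite("pics/t3.png",t["img"][:,:,::-1]);s=ctrl.sense();print(s["contact_force"],s["tool_pos"],s["time"])
E
```

```text
[-0.37276281  0.27067603 -0.04486354] [441.51716279 154.56557529 191.76839295] 6.15
```

View pics/w3.png

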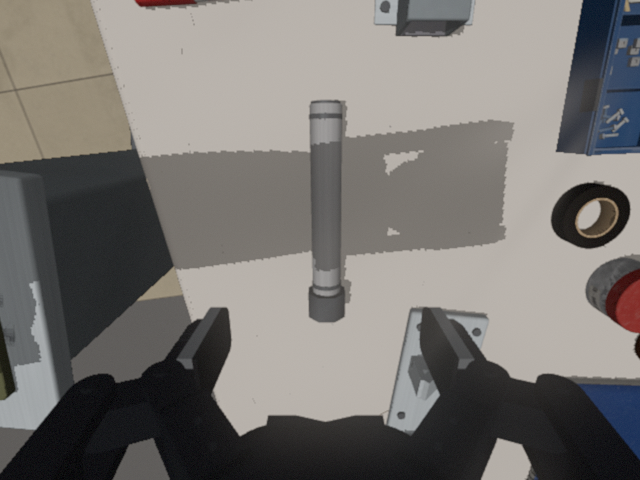

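The column lies free on the bench, clear of the sleeve. Its head end is at px (326,321) and its plain end at (326,101).

```bash
python3 - <<'E'
from h import *
c=ctrl.capture("wrist");g=cv2.cvtColor(c["img"],cv2.COLOR_RGB2GRAY).astype(float)
h=cast(c,[[326,321.5]],34)[0];p=cast(c,[[326,101]],27)[0]
print(h.round(1),p.round(1),np.linalg.norm((h-p)[:2]))
pts=[]
for r in (125,135,175,200,225,245):
    d=np.abs(np.diff(g[r-2:r+3,295:360].mean(0)));a=295.5+np.argmax(d[:30]);b=325.5+np.argmax(d[30:])
    q=cast(c,[[a,r],[b,r]],15);pts.append(q.mean(0));print(r,a,b,q.mean(0).round(1),np.linalg.norm(q[0]-q[1]).round(1))
pts=np.array(pts);k=np.polyfit(pts[:,1],pts[:,0],1);print("slope deg",-np.degrees(np.arctan(k[0])))
ym=(h[1]+p[1])/2;print("mid",np.polyval(k,ym),ym)
print(delta([np.polyval(k,ym),ym,22],-np.degrees(np.arctan(k[0]))))
E
```

```text
[453.4  61.1  34. ] [430.1 258.8  27. ] 199.10393489429018
125 310.5 347.5 [434.8 241.2  15. ] 31.6
135 310.5 347.5 [435.8 233.1  15. ] 31.9
175 311.5 342.5 [438.1 199.1  15. ] 27.7
200 311.5 342.5 [440.7 176.6  15. ] 28.4
225 312.5 341.5 [443.5 152.9  15. ] 27.3
245 312.5 341.5 [445.9 133.1  15. ] 27.8
slope deg 5.759899416021346
mid 442.7586736685756 159.96655568610606
(array([0.0054, 0.0024, 0.1697]), np.float64(0.8734605502428678))
```

```bash
python3 -c "
from h import *
print(delta([590,-70,235],2))"
```

```text
(array([-0.2401,  0.1214, -0.0436]), np.float64(4.633359966264209))
```

Call:
{"name": "servo_tool", "arguments": {
  "plan": [
    [[0, 0, -0.044], 4.6, 0.0854],
    [[-0.05, 0.03, -0.044], 4.6, 0.0854],
    [[-0.1, 0.06, -0.044], 4.6, 0.0854],
    [[-0.15, 0.09, -0.044], 4.6, 0.0854],
    [[-0.2, 0.121, -0.044], 4.6, 0.0854],
    [[-0.24, 0.121, -0.044], 4.6, 0.0854],
    [[-0.24, 0.121, -0.044], 4.6, 0.0854],
    [[-0.24, 0.121, -0.044], 4.6, 0.0854],
    [[-0.24, 0.121, -0.044], 4.6, 0.0854]
  ]
}}

```text
time: 7.1
tool_pos: [589.9, -69.5, 236.1]
orientation: [-179.8, -0.1, 92.0]
contact_force: [0.1, -0.2, -0.3]
finger_gap: 0.996
gripper_force: 0.0
```

```bash
python3 - <<'E'
from h import *
c=ctrl.capture("wrist");save(c,"w4",(140,0,540,400),1.5);s=ctrl.sense();print(s["tool_pos"],s["orientation"],s["time"])
np.savez("pics/w4.npz",**c)
E
```

```text
[589.82376431 -68.74719755 236.50297307] [-1.79869555e+02 -5.31056798e-02  9.20592961e+01] 7.15
```

View pics/w4.png

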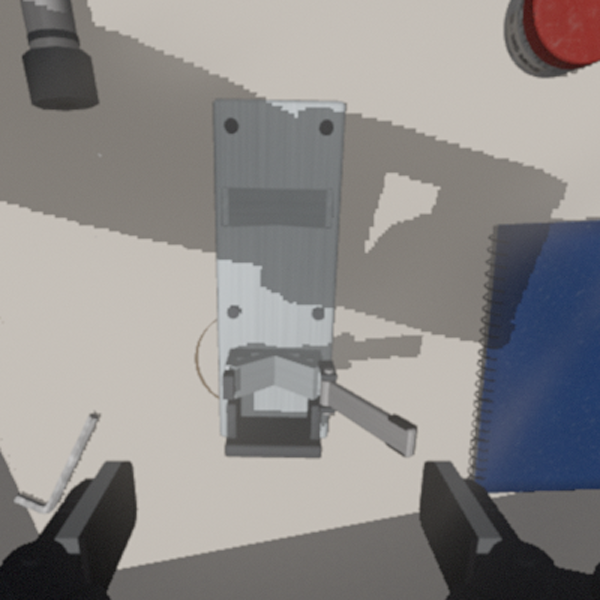

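The crop (scale 1.5, offset 140,0) shows the base's far corners at (214,101) and (346,101), four holes, the V-blocks at rows 188–226 and 360–395, and the stop plate's top at rows 443–457. The strap tab is at (402,435).

```bash
python3 - <<'E'
from h import *
c=dict(np.load("pics/w4.npz"));f=lambda l,z:cast(c,np.array(l)/1.5+[140,0],z)
H=f([[231,125],[326,127],[234,312],[318,313]],12);print("holes",H.round(1).tolist())
# refine hole centroids
g=cv2.cvtColor(c["img"],cv2.COLOR_RGB2GRAY).astype(float);HH=[]
for u,v in ([231,125],[326,127],[234,312],[318,313]):
    u,v=int(u/1.5+140),int(v/1.5);P=g[v-7:v+8,u-7:u+8];w=np.clip(np.median(P)-25-P,0,None);yy,xx=np.mgrid[-7:8,-7:8]
    HH.append(cast(c,[[u+(w*xx).sum()/w.sum(),v+(w*yy).sum()/w.sum()]],12)[0])
HH=np.array(HH);print("ref",HH.round(1).tolist())
for A in(H,HH):
    m1=(A[0]+A[1])/2;m2=(A[2]+A[3])/2;d=m1-m2;print("axis",m1.round(1),m2.round(1),"ang",np.degrees(np.arctan2(-d[0],d[1])),"len",np.hypot(*d[:2]), "widths",np.linalg.norm(A[0]-A[1]),np.linalg.norm(A[2]-A[3]))
    for i,j in((0,2),(1,3)): e=A[i]-A[j];print("  side ang",np.degrees(np.arctan2(-e[0],e[1])))
E_=f([[214,101],[346,101]],12);print("far corners",E_.round(1).tolist(),np.linalg.norm(E_[0]-E_[1]))
print("stop top",f([[228,444],[322,444],[226,456],[321,456]],60).round(1).tolist())
print("V2 top",f([[221,190],[334,190],[221,226],[333,226]],53).round(1).tolist())
print("V1 top",f([[224,370],[234,395]],53).round(1).tolist())
E
```

```text
holes [[555.8, 54.5, 12.0], [616.2, 55.4, 12.0], [558.5, -66.7, 12.0], [618.4, -65.3, 12.0]]
ref [[555.6, 54.3, 12.0], [616.1, 55.3, 12.0], [558.1, -66.0, 12.0], [618.6, -63.6, 12.0]]
axis [586.  55.  12.] [588.5 -66.   12. ] ang 1.163835286325366 len 120.98424728882289 widths 60.36663039527167 59.90278789841383
  side ang 1.2733039342252193
  side ang 1.0539420775805544
axis [585.9  54.8  12. ] [588.3 -64.8  12. ] ang 1.1771631814800967 len 119.62160716739629 widths 60.45706379210596 60.5367440193872
  side ang 1.160398995212588
  side ang 1.194100719656604
far corners [[545.1, 67.8, 12.0], [627.7, 70.6, 12.0]] 82.65176529867716
stop top [[559.1, -146.4, 60.0], [622.3, -144.2, 60.0], [557.7, -155.6, 60.0], [622.2, -153.3, 60.0]]
V2 top [[553.9, 15.1, 53.0], [619.7, 17.4, 53.0], [553.9, -5.1, 53.0], [620.5, -2.8, 53.0]]
V1 top [[555.7, -96.1, 53.0], [562.3, -113.5, 53.0]]
```

Fixture: angle 1.17°, v_seat ≈ (588, -47, 48). The checks agree: hole widths 60.4 and 60.4, base width 82.7, V-block width 66. I'll go back to the column.

```bash
python3 -c "
from h import *
print(delta([442.9,157,21],6.7),ctrl.sense()['tool_pos'])"
```

```text
(array([ 0.2307, -0.1382,  0.216 ]), np.float64(-4.640582967190667)) [589.82376431 -68.74719755 236.50297307]
```

Call:
{"name": "servo_tool", "arguments": {
  "plan": [
    [[0.05, -0.03, 0], -4.6, 0.0854],
    [[0.1, -0.06, 0], -4.6, 0.0854],
    [[0.15, -0.09, 0.02], -4.6, 0.0854],
    [[0.2, -0.12, 0.05], -4.6, 0.0854],
    [[0.231, -0.138, 0.08], -4.6, 0.0854],
    [[0.231, -0.138, 0.12], -4.6, 0.0854],
    [[0.231, -0.138, 0.12], -4.6, 0.0854],
    [[0.231, -0.138, 0.15], -4.6, 0.0854],
    [[0.231, -0.138, 0.19], -4.6, 0.0854],
    [[0.231, -0.138, 0.21], -4.6, 0.0854],
    [[0.231, -0.138, 0.216], -4.6, 0.0854],
    [[0.231, -0.138, 0.216], -4.6, 0.0854]
  ]
}}

```text
time: 8.35
tool_pos: [443.1, 157.4, 21.2]
orientation: [-179.9, 0.0, 96.8]
contact_force: [-0.1, -0.7, -0.2]
finger_gap: 0.999
gripper_force: 0.0
```

Call:
{"name": "servo_tool", "arguments": {
  "plan": [
    [[0, 0, 0], 0, 0.015],
    [[0, 0, 0], 0, 0.015],
    [[0, 0, 0], 0, 0.015],
    [[0, 0, 0], 0, 0.015],
    [[0, 0, 0], 0, 0.015],
    [[0, 0, 0], 0, 0.015],
    [[0, 0, 0], 0, 0.015]
  ]
}}

```text
time: 9.05
tool_pos: [445.2, 157.1, 22.9]
orientation: [179.9, -0.0, 96.7]
contact_force: [-1.0, 0.2, 5.8]
finger_gap: 0.305
gripper_force: 58.9
```

```bash
python3 -c "
from h import *
print(delta([588.0,-43,132],1.17),ctrl.sense()['tool_pos'])"
```

```text
(array([-0.2154,  0.1187, -0.1089]), np.float64(5.521349041597091)) [445.17180051 157.12791808  22.90089308]
```

Call:
{"name": "servo_tool", "arguments": {
  "plan": [
    [[0, 0, -0.03], 0, 0.015],
    [[0, 0, -0.07], 0, 0.015],
    [[-0.02, 0.01, -0.11], 5.5, 0.015],
    [[-0.06, 0.03, -0.11], 5.5, 0.015],
    [[-0.1, 0.06, -0.11], 5.5, 0.015],
    [[-0.14, 0.09, -0.11], 5.5, 0.015],
    [[-0.18, 0.11, -0.11], 5.5, 0.015],
    [[-0.215, 0.1205, -0.11], 5.5, 0.015],
    [[-0.215, 0.1205, -0.11], 5.5, 0.015],
    [[-0.215, 0.1205, -0.11], 5.5, 0.015],
    [[-0.215, 0.1205, -0.11], 5.5, 0.015]
  ]
}}

```text
time: 10.15
tool_pos: [588.0, -41.8, 130.8]
orientation: [-179.9, -0.0, 91.2]
contact_force: [-0.9, 0.4, -3.1]
finger_gap: 0.306
gripper_force: 60.1
```

```bash
python3 - <<'E'
from h import *
c=ctrl.capture("wrist");t=ctrl.capture("top");s=ctrl.sense();print(s["tool_pos"],s["orientation"],s["time"],s["contact_force"],s["finger_gap"])
a=cv2.resize(c["img"][60:480,170:490],None,fx=1.3,fy=1.3,interpolation=2);b=cv2.resize(t["img"][190:290,350:470],None,fx=3,fy=3,interpolation=2)
o=np.zeros((max(a.shape[0],b.shape[0]),a.shape[1]+b.shape[1],3),np.uint8);o[:a.shape[0],:a.shape[1]]=a;o[:b.shape[0],a.shape[1]:]=b
cv2.imwrite("pics/w5.png",o[:,:,::-1]);np.savez("pics/w5.npz",**c)
E
```

```text
[588.24881765 -41.39163611 131.32283524] [-1.79941972e+02 -2.02546894e-02  9.12758818e+01] 10.25 [-0.21731663  0.42161574 -1.63942556] 0.306091994641909
```

View pics/w5.png

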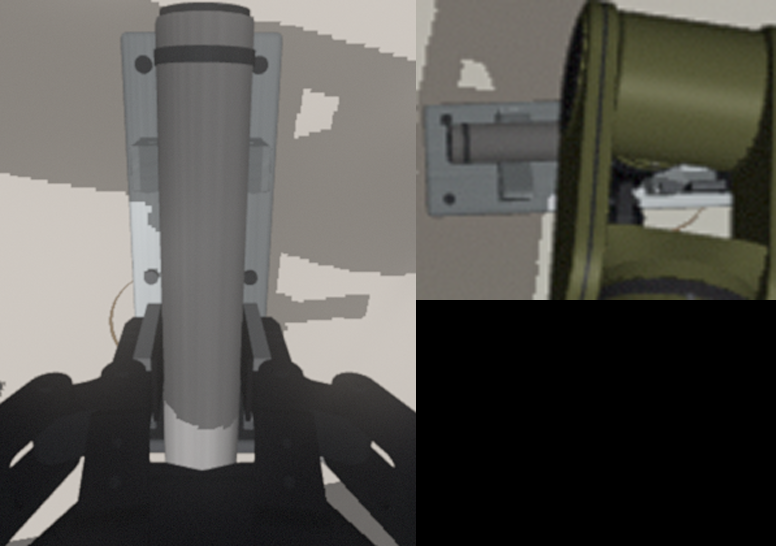

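The column hangs aligned over the fixture. Its plain end is at crop px (205,5), which puts it centred between the holes. I'll check the offset of the column in the grip.

```bash
python3 - <<'E'
from h import *
c=dict(np.load("pics/w5.npz"));f=lambda l,z:cast(c,np.array(l)/1.3+[170,60],z)
print(f([[205,4],[205,9]],137.5).round(1).tolist())
for r,a,b in((60,155,254),(150,158.5,251),(250,160.5,246.5)):
    q=f([[a,r],[b,r]],126);print(q.mean(0).round(1),np.linalg.norm(q[0]-q[1]).round(1), "fixture axis x",586-(q.mean(0)[1]-55)*.0205)
E
```

```text
[[587.0, 61.9, 137.5], [587.0, 60.8, 137.5]]
[587.2  50.  126. ] 27.5 fixture axis x 586.1032783882087
[587.9  25.3 126. ] 27.4 fixture axis x 586.6096142924449
[588.2  -6.3 126. ] 27.5 fixture axis x 587.2571524465726
```

Call:
{"name": "servo_tool", "arguments": {
  "plan": [
    [[0, -0.001, 0.03], 0, 0.015],
    [[0, -0.001, 0.05], 0, 0.015],
    [[0, -0.001, 0.062], 0, 0.015],
    [[0, -0.001, 0.07], 0, 0.015],
    [[0, -0.001, 0.074], 0, 0.015],
    [[0, -0.001, 0.074], 0, 0.015],
    [[-0.003, -0.001, 0.074], 0, 0.015],
    [[-0.005, -0.001, 0.074], 0, 0.015],
    [[-0.005, -0.001, 0.074], 0, 0.015]
  ]
}}

```text
time: 11.15
tool_pos: [588.9, -48.2, 58.5]
orientation: [179.9, 0.0, 91.2]
contact_force: [-0.6, -0.1, -3.9]
finger_gap: 0.309
gripper_force: 60.1
```

Call:
{"name": "servo_tool", "arguments": {
  "plan": [
    [[-0.001, 0, 0], 0, 0.015],
    [[-0.001, 0, 0], 0, 0.015],
    [[-0.002, 0, 0], 0, 0.015],
    [[-0.002, 0, 0], 0, 0.015]
  ]
}}

```text
time: 11.55
tool_pos: [588.2, -49.6, 57.8]
orientation: [180.0, 0.0, 91.2]
contact_force: [1.0, 0.7, -1.3]
finger_gap: 0.305
gripper_force: 60.1
```

Call:
{"name": "servo_tool", "arguments": {
  "plan": [
    [[-0.001, 0, 0], 0, 0.015],
    [[-0.001, 0, 0], 0, 0.015],
    [[-0.001, 0, 0], 0, 0.015]
  ]
}}

```text
time: 11.85
tool_pos: [588.2, -49.9, 57.8]
orientation: [-180.0, -0.1, 91.2]
contact_force: [0.1, 4.2, -2.2]
finger_gap: 0.305
gripper_force: 60.1
```

Call:
{"name": "servo_tool", "arguments": {
  "plan": [
    [[-0.001, 0, 0], 0, 0.015],
    [[-0.001, 0, 0], 0, 0.015],
    [[-0.001, 0, 0], 0, 0.015]
  ]
}}

```text
time: 12.15
tool_pos: [588.2, -50.0, 57.9]
orientation: [-180.0, -0.2, 91.2]
contact_force: [0.3, 8.8, 0.2]
finger_gap: 0.307
gripper_force: 60.2
```

Call:
{"name": "servo_tool", "arguments": {
  "plan": [
    [[-0.001, 0, 0], 0, 0.015],
    [[-0.001, 0, 0], 0, 0.015],
    [[-0.001, 0, 0], 0, 0.015]
  ]
}}

```text
time: 12.45
tool_pos: [588.2, -50.0, 57.9]
orientation: [-180.0, -0.3, 91.2]
contact_force: [-0.1, 11.4, -0.1]
finger_gap: 0.305
gripper_force: 60.2
```

The head touches the stop plate at TCP y = -50, as predicted. I'll ease off a little and lower it.

Call:
{"name": "servo_tool", "arguments": {
  "plan": [
    [[0.001, 0, 0.001], 0, 0.015],
    [[0.001, 0, 0.002], 0, 0.015],
    [[0.001, 0, 0.003], 0, 0.015],
    [[0.001, 0, 0.003], 0, 0.015]
  ]
}}

```text
time: 12.85
tool_pos: [588.4, -50.1, 56.2]
orientation: [-180.0, -0.1, 91.2]
contact_force: [-4.4, 7.6, 6.7]
finger_gap: 0.304
gripper_force: 61.1
```

Call:
{"name": "servo_tool", "arguments": {
  "plan": [
    [[0, 0, 0.001], 0, 0.015],
    [[0, 0, 0.001], 0, 0.015],
    [[0, 0, 0.0015], 0, 0.015],
    [[0, 0, 0.0015], 0, 0.015]
  ]
}}

```text
time: 13.25
tool_pos: [588.5, -50.2, 55.8]
orientation: [-180.0, -0.1, 91.2]
contact_force: [-6.3, 7.7, 12.8]
finger_gap: 0.302
gripper_force: 61.7
```

Call:
{"name": "servo_tool", "arguments": {
  "plan": [
    [[0, -0.0012, 0.001], 0, 0.015],
    [[0, -0.0012, 0.002], 0, 0.015],
    [[0, -0.0012, 0.003], 0, 0.015],
    [[0, -0.0012, 0.003], 0, 0.015]
  ]
}}

```text
time: 13.65
tool_pos: [588.5, -50.2, 55.7]
orientation: [179.9, -0.1, 91.2]
contact_force: [-10.9, 10.1, 24.9]
finger_gap: 0.307
gripper_force: 63.1
```

```bash
python3 - <<'E'
from h import *
s=ctrl.sense();print(s["contact_force"],s["moment"],s["tool_pos"])
c=ctrl.capture("wrist");g=cv2.cvtColor(c["img"],cv2.COLOR_RGB2GRAY).astype(float)
save(c,"w6",(170,60,490,480),1.4)
E
```

```text
[-10.92333942  10.1303219   24.9365011 ] [1.78560015 1.86206062 0.17890681] [588.48941001 -50.20311357  55.66797731]
```

View pics/w6.png

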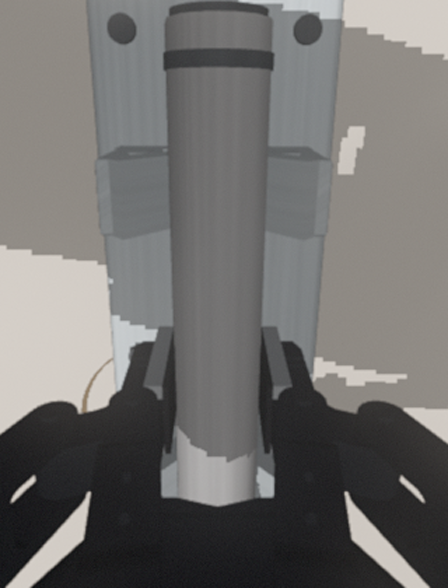

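Fz has risen without z moving, and the moment is balanced, so both V-blocks carry the column. I'll relieve the load and open.

Call:
{"name": "servo_tool", "arguments": {
  "plan": [
    [[0, 0, -0.002], 0, 0.015],
    [[0, 0, -0.0035], 0, 0.015],
    [[0, 0, -0.0035], 0, 0.015],
    [[0, 0, -0.0035], 0, 0.036],
    [[0, 0, -0.0035], 0, 0.042],
    [[0, 0, -0.0035], 0, 0.048],
    [[0, 0, -0.0035], 0, 0.048]
  ]
}}

```text
time: 14.4
tool_pos: [587.0, -52.0, 53.8]
orientation: [-180.0, 0.0, 91.2]
contact_force: [0.4, 1.2, -0.2]
finger_gap: 0.561
gripper_force: 0.0
```

Call:
{"name": "servo_tool", "arguments": {
  "plan": [
    [[0, 0, 0], 0, 0.06],
    [[0, 0, -0.01], 0, 0.06],
    [[0, 0, -0.03], 0, 0.06],
    [[0, 0, -0.07], 0, 0.06],
    [[0, 0, -0.11], 0, 0.06],
    [[0, 0, -0.16], 0, 0.06],
    [[0, 0, -0.18], 0, 0.06],
    [[0, 0, -0.18], 0, 0.06],
    [[0, 0, -0.18], 0, 0.06]
  ]
}}

```text
time: 15.3
tool_pos: [586.9, -51.6, 234.1]
orientation: [180.0, 0.0, 91.2]
contact_force: [0.1, -0.9, -1.3]
finger_gap: 0.708
gripper_force: 0.0
```

```bash
python3 - <<'E'
from h import *
c=ctrl.capture("wrist");s=ctrl.sense();print(s["tool_pos"],s["time"])
save(c,"w7",(220,60,480,400),1.75);np.savez("pics/w7.npz",**c)
E
```

```text
[586.20711524 -51.43651611 232.47154922] 15.35
```

View pics/w7.png

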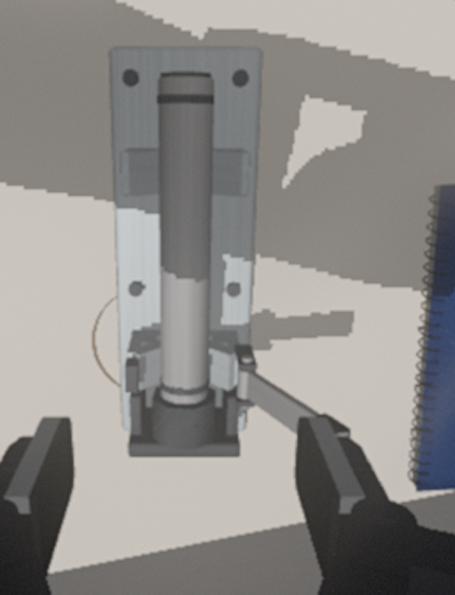

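The column lies in both V-blocks with its head against the stop plate (crop row ~440) and no visible gap. Next I'll measure the strap angle.

```bash
python3 - <<'E'
from h import *
th=np.radians(1.17);ex=np.array([-np.sin(th),np.cos(th),0]);ey=np.array([-np.cos(th),-np.sin(th),0]);ez=np.array([0,0,1.])
V=np.array([588.0,-47,48]);Hg=V-58*ex-34*ey+17.5*ez;print("hinge",Hg)
def onplane(c,uv,off):
    R=np.array(c["R"]);o=-R.T@c["t"];d=R.T@np.array([(uv[0]-c["cx"])/c["fx"],(uv[1]-c["cy"])/c["fy"],1])
    p=o+d*(((Hg+off*ex-o)@ex)/(d@ex));q=p-Hg;return q@ey,q@ez,np.hypot(q@ey,q@ez),np.arctan2(q@ez,q@ey)
c=dict(np.load("pics/w4.npz"))
for uv,off in(((414,425),9),((407,455),-9),((388,410),9)): print(onplane(c,np.array(uv)/1.5+[140,0],off))
w=dict(np.load("pics/w7.npz"));print("plain end",cast(w,np.array([[186,73]])/1.75+[220,60],62))
print("target tcp for y:",(Hg)[:2],delta([Hg[0]+110,Hg[1]-2,232]))
E
```

```text
hinge [ 623.17720952 -104.29366396   65.5       ]
(np.float64(-37.17683097513248), np.float64(65.08166899153272), np.float64(74.95158704174983), np.float64(2.089795391187698))
(np.float64(-35.72711323648378), np.float64(63.62188544177445), np.float64(72.96691666350448), np.float64(2.0824667417852725))
(np.float64(-27.748111248210275), np.float64(46.83523715965029), np.float64(54.43801169811165), np.float64(2.1056549482491))
plain end [[586.29658977  53.43983822  62.        ]]
target tcp for y: [ 623.17720952 -104.29366396] (array([-5.790e-02,  1.458e-01,  1.000e-04]), None)
```

Strap angle is 2.09 rad. The plain end measures y = 53.4 (expected 53). I'll close the fingers and go round to the strap's far side.

Call:
{"name": "servo_tool", "arguments": {
  "plan": [
    [[-0.02, 0.04, 0], 0, 0],
    [[-0.04, 0.08, 0], 0, 0],
    [[-0.053, 0.117, 0], 0, 0],
    [[-0.053, 0.117, 0], 0, 0],
    [[-0.053, 0.117, 0], 0, 0],
    [[-0.053, 0.117, 0.03], 0, 0],
    [[-0.053, 0.117, 0.07], 0, 0],
    [[-0.053, 0.117, 0.097], 0, 0],
    [[-0.053, 0.117, 0.097], 0, 0],
    [[-0.053, 0.117, 0.097], 0, 0]
  ]
}}

```text
time: 16.35
tool_pos: [704.0, -101.6, 136.5]
orientation: [-179.9, -0.0, 91.2]
contact_force: [0.3, -0.1, 0.9]
finger_gap: -0.003
gripper_force: 0.0
```

Call:
{"name": "servo_tool", "arguments": {
  "plan": [
    [[0, -0.015, 0], 0, 0],
    [[0, -0.025, 0], 0, 0],
    [[0, -0.035, 0], 0, 0],
    [[0, -0.045, 0], 0, 0],
    [[0, -0.055, 0], 0, 0],
    [[0, -0.064, 0], 0, 0],
    [[0, -0.074, 0], 0, 0],
    [[0, -0.084, 0], 0, 0],
    [[0, -0.094, 0], 0, 0],
    [[0, -0.094, 0], 0, 0],
    [[0, -0.094, 0], 0, 0]
  ]
}}

```text
time: 17.45
tool_pos: [610.7, -104.1, 136.7]
orientation: [-180.0, -0.0, 91.2]
contact_force: [0.6, -0.7, 0.1]
finger_gap: 0.002
gripper_force: 0.0
```

Call:
{"name": "servo_tool", "arguments": {
  "plan": [
    [[0, -0.009, 0.001], 0, 0],
    [[0, -0.018, 0.003], 0, 0],
    [[0, -0.025, 0.008], 0, 0],
    [[0, -0.0315, 0.014], 0, 0],
    [[0, -0.037, 0.022], 0, 0],
    [[0, -0.041, 0.03], 0, 0],
    [[0, -0.044, 0.037], 0, 0],
    [[0, -0.0455, 0.043], 0, 0],
    [[0, -0.0455, 0.046], 0, 0],
    [[0, -0.0455, 0.046], 0, 0]
  ]
}}

```text
time: 18.45
tool_pos: [565.2, -104.9, 90.0]
orientation: [-179.9, -0.0, 91.2]
contact_force: [0.5, 0.6, 0.3]
finger_gap: 0.002
gripper_force: 0.0
```

Call:
{"name": "servo_tool", "arguments": {
  "plan": [
    [[0, 0, 0.0015], 0, 0],
    [[0, 0, 0.003], 0, 0],
    [[0, 0, 0.004], 0, 0],
    [[0, 0, 0.004], 0, 0]
  ]
}}

```text
time: 18.85
tool_pos: [566.1, -105.1, 88.8]
orientation: [180.0, 0.0, 91.2]
contact_force: [-4.0, 0.3, 9.0]
finger_gap: 0.001
gripper_force: 4.5
```

Call:
{"name": "servo_tool", "arguments": {
  "plan": [
    [[0, 0, 0.001], 0, 0],
    [[0, 0, 0.002], 0, 0],
    [[0, 0, 0.003], 0, 0],
    [[0, 0, 0.003], 0, 0],
    [[0, 0, 0.003], 0, 0]
  ]
}}

```text
time: 19.35
tool_pos: [566.3, -105.2, 88.3]
orientation: [-180.0, 0.0, 91.2]
contact_force: [-11.2, 2.8, 22.8]
finger_gap: -0.002
gripper_force: 10.9
```

Call:
{"name": "servo_tool", "arguments": {
  "plan": [
    [[0, 0, -0.002], 0, 0],
    [[0, 0, -0.005], 0, 0],
    [[0, 0, -0.02], 0, 0],
    [[0, 0, -0.05], 0, 0],
    [[0, 0, -0.1], 0, 0],
    [[0.05, 0, -0.15], 0, 0],
    [[0.05, 0, -0.15], 0, 0],
    [[0.05, 0, -0.15], 0, 0],
    [[0.05, 0, -0.15], 0, 0]
  ]
}}

```text
time: 20.25
tool_pos: [564.0, -55.0, 232.5]
orientation: [-179.9, 0.0, 91.3]
contact_force: [-1.5, 0.1, -1.4]
finger_gap: -0.003
gripper_force: 0.0
```

```bash
python3 - <<'E'
from h import *
th=np.radians(1.17);ex=np.array([-np.sin(th),np.cos(th),0]);ey=np.array([-np.cos(th),-np.sin(th),0]);ez=np.array([0,0,1.])
V=np.array([587.6,-46.8,48])
c=ctrl.capture("wrist");save(c,"w8");s=ctrl.sense();print(s["tool_pos"],s["time"])
P=lambda x,y,z:V+x*ex+y*ey+z*ez
g=cv2.cvtColor(c["img"],cv2.COLOR_RGB2GRAY)
def prof(name,pts):
    uv=proj(c,np.array(pts));print(name,uv[0].round(),uv[-1].round(),[int(g[int(round(v)),int(round(u))]) if 0<=v<480 and 0<=u<640 else -1 for u,v in uv])
prof("along strap y=-40..60",[P(-58,y,20) for y in range(-40,61,4)])
prof("across strap at y=0, x=-80..-36",[P(x,0,20) for x in range(-80,-35,2)])
prof("across tab at y=35",[P(x,35,21) for x in range(-80,-35,2)])
prof("plain end x=80..112",[P(x,0,14) for x in range(80,113,2)])
# bystanders: before/after in top view
a=cv2.imread("pics/top0.png")[:,:,::-1];b=ctrl.capture("top")["img"]
d=(np.abs(a.astype(int)-b).max(2)>60).astype(np.uint8);d=cv2.morphologyEx(d,cv2.MORPH_OPEN,np.ones((3,3)))
n,_,st,ce=cv2.connectedComponentsWithStats(d);print([(st[i].tolist()) for i in range(1,n) if st[i][4]>25])
E
```

```text
[563.53235109 -55.27550221 231.39424512] 20.3
along strap y=-40..60 [392. 278.] [287. 278.] [194, 152, 164, 163, 163, 164, 163, 164, 163, 164, 164, 166, 165, 166, 167, 168, 170, 73, 76, 76, 80, 140, 193, 193, 194, 194]
across strap at y=0, x=-80..-36 [349. 298.] [350. 256.] [93, 92, 93, 94, 74, 90, 163, 164, 157, 165, 163, 164, 162, 169, 166, 158, 101, 144, 168, 166, 167, 168, 168]
across tab at y=35 [313. 299.] [313. 256.] [90, 91, 89, 114, 181, 181, 181, 172, 75, 74, 76, 76, 79, 82, 83, 83, 81, 172, 188, 187, 188, 187, 189]
plain end x=80..112 [353. 124.] [355.  82.] [108, 108, 107, 107, 74, 64, 100, 107, 108, 108, 70, 123, 124, 123, 124, 120, 126]
[[407, 193, 100, 228, 10624], [419, 194, 6, 9, 47], [428, 223, 20, 28, 350], [449, 227, 5, 13, 55], [387, 233, 26, 15, 314], [361, 235, 15, 14, 196], [243, 268, 30, 20, 350], [57, 337, 216, 87, 8749], [65, 357, 8, 9, 41], [402, 382, 8, 29, 175], [395, 439, 10, 17, 118], [405, 438, 57, 42, 1512], [384, 440, 11, 7, 53], [0, 452, 88, 28, 1466]]
```

The profiles show the strap shut: bright bar to y = 26 and dark tab at y = 28–42, as expected for flat. Before handing in, I'll test the head's contact with a gentle nudge on the plain end.

```bash
python3 -c "
from h import *
print(delta([585.4,78,52]),ctrl.sense()['tool_pos'])"
```

```text
(array([0.1329, 0.0256, 0.1789]), None) [563.34706674 -55.4351337  230.9103096 ]
```

Call:
{"name": "servo_tool", "arguments": {
  "plan": [
    [[0.05, 0.01, 0], 0, 0],
    [[0.1, 0.02, 0], 0, 0],
    [[0.133, 0.025, 0], 0, 0],
    [[0.133, 0.025, 0], 0, 0],
    [[0.133, 0.025, 0.05], 0, 0],
    [[0.133, 0.025, 0.1], 0, 0],
    [[0.133, 0.025, 0.15], 0, 0],
    [[0.133, 0.025, 0.18], 0, 0],
    [[0.133, 0.025, 0.18], 0, 0],
    [[0.133, 0.025, 0.18], 0, 0]
  ]
}}

```text
time: 21.35
tool_pos: [586.2, 77.4, 52.8]
orientation: [-179.9, 0.0, 91.1]
contact_force: [0.3, -0.1, -0.1]
finger_gap: 0.004
gripper_force: 0.0
```

Call:
{"name": "servo_tool", "arguments": {
  "plan": [
    [[-0.003, 0, 0], 0, 0],
    [[-0.006, 0, 0], 0, 0],
    [[-0.009, 0, 0], 0, 0],
    [[-0.011, 0, 0], 0, 0],
    [[-0.011, 0, 0], 0, 0]
  ]
}}

```text
time: 21.85
tool_pos: [587.4, 67.2, 54.5]
orientation: [179.9, 0.0, 91.2]
contact_force: [0.1, 0.1, 0.0]
finger_gap: 0.003
gripper_force: 0.0
```

Call:
{"name": "servo_tool", "arguments": {
  "plan": [
    [[-0.001, 0, 0], 0, 0],
    [[-0.002, 0, 0], 0, 0],
    [[-0.002, 0, 0], 0, 0]
  ]
}}

```text
time: 22.15
tool_pos: [587.0, 65.5, 53.7]
orientation: [-180.0, 0.0, 91.2]
contact_force: [0.5, 0.1, 0.6]
finger_gap: -0.001
gripper_force: 0.0
```

Call:
{"name": "servo_tool", "arguments": {
  "plan": [
    [[-0.001, 0, 0], 0, 0],
    [[-0.001, 0, 0], 0, 0]
  ]
}}

```text
time: 22.35
tool_pos: [587.1, 64.4, 53.8]
orientation: [-180.0, 0.0, 91.2]
contact_force: [-0.8, -0.4, -0.9]
finger_gap: 0.001
gripper_force: 0.0
```

Call:
{"name": "servo_tool", "arguments": {
  "plan": [
    [[-0.001, 0, 0], 0, 0],
    [[-0.001, 0, 0], 0, 0]
  ]
}}

```text
time: 22.55
tool_pos: [587.1, 64.3, 53.8]
orientation: [-180.0, -0.1, 91.2]
contact_force: [0.5, 3.5, 0.8]
finger_gap: 0.001
gripper_force: 2.4
```

Call:
{"name": "servo_tool", "arguments": {
  "plan": [
    [[-0.001, 0, 0], 0, 0],
    [[-0.001, 0, 0], 0, 0]
  ]
}}

```text
time: 22.75
tool_pos: [587.1, 64.2, 53.8]
orientation: [180.0, -0.2, 91.2]
contact_force: [0.8, 8.9, 0.3]
finger_gap: -0.002
gripper_force: 4.3
```

The nudge met firm resistance at once (64.3 − 11 = 53.3), so the head is on the stop. Backing away now.

Call:
{"name": "servo_tool", "arguments": {
  "plan": [
    [[0.003, 0, 0], 0, 0],
    [[0.02, 0, 0], 0, 0],
    [[0.02, 0, -0.04], 0, 0],
    [[0.02, 0, -0.09], 0, 0],
    [[0.05, -0.05, -0.14], 0, 0],
    [[0.1, -0.1, -0.18], 0, 0],
    [[0.1, -0.1, -0.2], 0, 0],
    [[0.1, -0.1, -0.2], 0, 0],
    [[0.1, -0.1, -0.2], 0, 0],
    [[0.1, -0.1, -0.2], 0, 0]
  ]
}}

```text
time: 23.75
tool_pos: [485.2, 160.2, 253.0]
orientation: [-180.0, 0.1, 91.2]
contact_force: [0.0, -0.3, -0.5]
finger_gap: 0.0
gripper_force: 0.0
```

```bash
python3 - <<'E'
from h import *
s=ctrl.sense();print(s["tool_pos"],s["time"],s["contact_force"],np.abs(s["dq"]).max())
a=cv2.imread("pics/scene0.png")[:,:,::-1];b=ctrl.capture("scene")["img"]
V=np.array([587.6,-46.8,48]);c=ctrl.capture("scene")
# strap shut check in scene view: tab colour at shut position, and none at open position
g=cv2.cvtColor(c["img"],cv2.COLOR_RGB2GRAY)
for p in ([587.6-34,-106,69],[587.6,-105,68],[660,-104,130]): u,v=proj(c,p)[0];print((u.round(),v.round()),int(g[int(v),int(u)]))
print(ctrl.sign_off())
E
```

```text
[485.18602476 160.22799713 252.95804427] 23.75 [ 0.01096988 -0.28719207 -0.47696942] 1.7084864125736468
(np.float64(418.0), np.float64(295.0)) 29
(np.float64(425.0), np.float64(286.0)) 153
(np.float64(444.0), np.float64(246.0)) 55
the job is handed in; nothing more can be done
None
```

I handed the job in at about 24 s: the column is in both V-blocks with its head against the stop plate, the strap is pressed flat, and the arm is clear; I saw no contact with the loose items, but did not confirm numerically that none had moved.

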